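# Open the twist-off jar in its brace

## Robot

A 6-joint arm with a two-finger parallel gripper is mounted at the origin on a cart in front of the work surface, level with it; the furniture and walls round the work are solid. World frame = base frame: x ahead of the robot, y to its left, z up, the work surface at z = 0. Lengths are in m, angles in rad, forces in N, time in s.
With the tool pointing down it reaches from about 0.375 to 0.9 m from the base axis. Payload 3.1 kg.
Tool frame: the origin (TCP) lies on the front face of the gripper's body, between the roots of the fingers; the fingertips stand 73 mm ahead of it and the grasp point (between the pads) lies 54 mm ahead of it (manip.tips_ahead is the distance from the TCP to the fingertips, in m); z points along the fingers, y is the line along which they close (so a half turn about z gives the same grasp; the last joint's range is limited). The gripper opens to 85 mm and grips with 20 to 120 N. Pads are 22 mm wide; open, the fingers measure 114 mm over their backs; the gripper's body (76 mm by 85 mm) begins 54 mm behind the grasp point. The pads swing forward as they close: fully open they stand 13 mm farther back than shut.
Start: joints at [0.929, 0.527, 1.433, -0, 1.181, -0.178], TCP at [0.279, 0.559, 0.304] pointing down, gripper open.
Joint ranges: [-3.08, 3.08], [-0.75, 2.2], [0.22, 2.44], [-1.43, 4.57], [0, 2.65], [-2.85, 2.85]. Speed limits (rad/s): [2.79, 2.79, 3.14, 3.14, 3.14, 3.14].

## Interface

Orientations are given as a unit quaternion [x, y, z, w].
In Python, from station import sense, eyes, workorder, manip gives the robot as it stands.
- The arm moves only by the shell command python3 -m inch 'ROWS' [OPENING] [FORCE]. ROWS is JSON, a list of rows, each an object of numbers: "dx", "dy", "dz": the shift along the tool's x, y, z in cm; "wx", "wy", "wz": the turn, a rotation vector about the tool's x, y, z in degrees. In form: [{"dx": .., "dy": .., "dz": .., "wx": .., "wy": .., "wz": ..}, ...]. A call has 1 to 10 rows; each row shifts and turns the commanded pose from where the row before left it, along the tool's axes as they then stand; what a row does not reach is not made up. A row lasts 1/8 s, in which the tool goes at most 62.5 mm and 10.7 degrees, less where a joint would pass 70% of its speed; a pose out of reach is approached as far as the arm can. A call with a gripper value outside its range is refused whole. OPENING is the opening, from 0 (shut) to 1 (fully open), set as the call begins (- or left out, the last holds). The fingers move at their own pace and stop on an object; FORCE is the grip in N (left out, the last holds). Time passes only in rows, so rows that do not move let the fingers close. It gives the time, the measured TCP pose, the force, the opening and the grip force at its end, in the units of the state.
- sense(): the state, without advancing time (a new reading comes with each control period).
- eyes.snapshot(name): name is "scene" or "top"; returns the picture (400x640x3 uint8, red, green, blue); there is no depth.
- eyes.camera_params(name): a dict with "fx", "fy", "cx", "cy" (pixels), "rvec" (rotation vector, rad) and "tvec" (3), from world to camera coordinates, as OpenCV has them. Camera axes: x right, y down, z forward; pixel columns grow to the right and rows downward; lengths in m; the calibration is good to about 2 mm. A picture is of the moment at which its call begins. camera_params takes no time and is no camera call.
- workorder.sign_off(): hands the job in; it is judged then, once.
The state is a dict: "t": time; "q": joint angles; "qd": joint speeds; "tau": joint torques, N m; "tcp_pos": TCP position; "tool_rot": TCP orientation; "force": force on the tool from outside, world axes, zero at the start; "ft_torque": the same for the moment, N m; "finger_gap": opening from 0.0 (shut) to 1.0 (fully open); "gripper_force": force on a finger pad.
Only numpy, scipy, OpenCV 4.12 (cv2) and the standard library are available. Lean on these libraries where they do the work, as an engineer would, in place of code of your own. Each camera call takes 0.05 s, during which the arm holds its last target. There are 200 camera calls.

## Task

Stand the square jar in the square pocket of the jar brace, fully down, so that it cannot turn. Then unscrew its tight cap anticlockwise, only until the threads let go, and lift it straight off, leaving the jar seated in the brace. Finish while still holding the cap in the gripper, level and clear of the jar, two to four centimetres above its mouth.

Things in the scene. Friction and masses are not known exactly. Their poses are not given: they have to be found in the camera images.
- jar_center (a point): Loose clear glass jar, 0.25 to 0.5 kg: square body 60 x 60 x 76 mm high, then a round neck 38 mm wide up to the rim, 106 mm above its underside. Point on the jar's axis 38 mm above its underside; x, y square to the body's sides, z up. Starts upright on the worktop, capped; it can be carried and turned by the cap, which stays on. On the bare worktop it just turns with its cap.
- jar_mouth (a point): Centre of the jar's rim, on its axis 106 mm above the jar's underside; axes as jar_center.
- cap_center (a point): Round knurled steel cap, 56 mm wide, 24 mm high, 50 g; point at its middle, 12 mm above its lower edge, 98 mm above the jar's underside while on; z up. Fully tight its x axis lies along jar x; starts up to 0.35 rad looser. Turns at 0.1 to 0.4 N m without rising; free from 1.65 rad anticlockwise (from above) of fully tight, then a gasket pushes it up 2 mm if let go; stop at 2.45 rad, still free.
- brace_seat (a point): Jar brace fixed to the worktop: white block 110 x 110 x 45 mm, a steel foot on two sides (138 mm over the feet, along x), in its middle a square pocket 64 x 64 mm, open upward, with a 5 mm chamfer. Point at the centre of the pocket's floor, 8 mm above the worktop, 37 mm below the block's top; x, y square to the pocket's sides, z up. The jar fits at any quarter turn.
- round_tub: Round lidded plastic tub, 98 mm wide, 61 mm high, loose bystander; origin at the centre of its underside.
- label_roll: Roll of labels lying flat, 78 mm wide, 34 mm high, loose bystander; origin at the centre of its underside.
Not all that is in view belongs to the job. What is meant by the part that bears jar_center is not blue or purple, and is the larger of those in its own colour.

How it is judged:
By the outcome, as a careful person would: the job done as asked, in the order asked, and still so for the second after the job is handed in, while the arm keeps its last pose, push and grip.
It also fails if it takes over 54 s, if anything falls off the work surface, if the arm or the gripper's body presses on something with over 40 N, if the wrist force passes 120 N, or if a joint passes its speed limit or range.

## Working session

There is one attempt and no reset: what is moved stays moved. The work goes in short steps, Python scripts to look and compute and a shell command to move; the robot and the scene stay as the last step left them, time stands still between calls to the robot, and variables do not carry over. Pictures are saved under pics/ and viewed, at most 10 in all, crops included, and the job is handed in when it is done.

```bash
ls; mkdir -p pics; python3 - <<'E'
from station import sense, eyes, workorder, manip
import cv2
for n in("scene","top"):
    im=eyes.snapshot(n); cv2.imwrite(f"pics/{n}0.png",im[:,:,::-1]); print(n,eyes.camera_params(n))
s=sense();print(s)
E
```

```text
pics
scene {'fx': 456.55610962374664, 'fy': 456.55610962374664, 'cx': 320.87381649839654, 'cy': 194.7583320226599, 'rvec': array([ 0.82345979, -2.233552  ,  1.38626447]), 'tvec': array([0.45048018, 0.26078219, 0.96004651])}
top {'fx': 367.35305095232593, 'fy': 367.35305095232593, 'cx': 321.6670009682375, 'cy': 199.86090744769663, 'rvec': array([ 2.03141593, -2.19289449,  0.22992665]), 'tvec': array([0.05556094, 0.60996513, 0.81957377])}
{'t': 0.1, 'q': array([ 9.29509781e-01,  5.28337028e-01,  1.43372370e+00,  3.68783761e-06,
        1.18144776e+00, -1.78481887e-01]), 'qd': array([-0.00012765, -0.00256377, -0.00297418, -0.00065371,  0.00235561,
       -0.00074095]), 'tau': array([-2.48297292e-04, -4.43302417e+01, -1.78587091e+01, -2.51012625e-04,
        3.97566851e-03, -3.19176962e-06]), 'tcp_pos': array([0.27870176, 0.55887149, 0.30306964]), 'tool_rot': array([ 2.29343278e-01,  9.73345131e-01, -8.77890226e-04, -3.83296896e-04]), 'force': array([ 0.26736844, -0.44043788, -0.27900356]), 'ft_torque': array([ 0.01796151, -0.05314659,  0.01352846]), 'gripper_force': 0.0, 'finger_gap': 1.0031001994587063}
```

View pics/scene0.png

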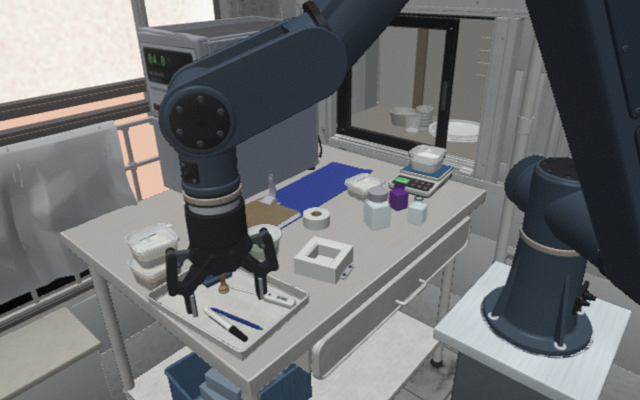

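View pics/top0.png

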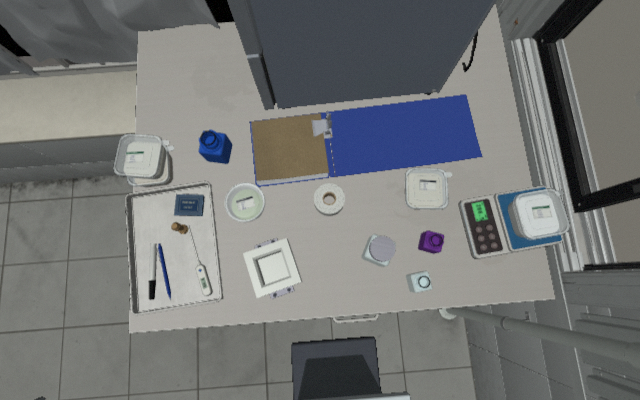

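The scene view shows the target jar at about (377,210), with a small clear decoy at (417,210) and a purple one at (400,197). The brace is at (323,260). In the top view the jar's cap is at (381,249), the brace at (271,267), the tub at (244,202), the label roll at (329,198) and the small decoy at (420,281).

```bash
cat > h.py <<'E'
import numpy as np, cv2
from station import sense, eyes, workorder, manip
def cam(n):
    p=eyes.camera_params(n);K=np.array([[p['fx'],0,p['cx']],[0,p['fy'],p['cy']],[0,0,1.]])
    R=cv2.Rodrigues(p['rvec'])[0];return K,R,np.array(p['tvec']).ravel()
def ray(n,u,v):
    K,R,t=cam(n);return -R.T@t, R.T@np.linalg.solve(K,[u,v,1.])
def onz(n,u,v,z):
    c,d=ray(n,u,v);return c+d*(z-c[2])/d[2]
def proj(n,X):
    K,R,t=cam(n);x=K@(R@np.asarray(X,float)+t);return x[:2]/x[2]
E
python3 - <<'E'
from h import *
print('camera',[ray(n,0,0)[0] for n in('scene','top')])
print('base px',proj('top',[0,0,0]),'tcp',proj('top',[.279,.559,.3]),proj('scene',[.279,.559,.3]))
for nm,u,v,z in [('cap',381,249,.11),('brace',271,267,.045),('tub',244,202,.06),('roll',329,198,.034),('small',420,281,.06),('purple',431,242,.06)]:
    print(nm,onz('top',u,v,z).round(3))
print('cap scene',onz('scene',376,188,.11),'brace',onz('scene',326,250,.045))
a=cv2.imread('pics/scene0.png');t=cv2.imread('pics/top0.png')
A=cv2.resize(a[170:290,285:445],None,fx=5,fy=5,interpolation=cv2.INTER_CUBIC)
T=cv2.resize(t[220:310,230:410],None,fx=4.4,fy=4.4,interpolation=cv2.INTER_CUBIC)
cv2.imwrite('pics/ca.png',A);cv2.imwrite('pics/ct.png',T)
E
```

```text
camera [array([-0.15995443,  0.85334269,  0.66245745]), array([0.42854694, 0.02181543, 0.92882574])]
base px [346.57077708 473.26222612] tcp [-12.16935621 402.12477621] [223.56320511 271.56032337]
cap [ 0.482 -0.113  0.11 ]
brace [0.464 0.141 0.045]
tub [0.622 0.196 0.06 ]
roll [ 0.622 -0.01   0.034]
small [ 0.405 -0.203  0.06 ]
purple [ 0.492 -0.241  0.06 ]
cap scene [ 0.49823359 -0.12667622  0.11      ] brace [0.46473505 0.13199415 0.045     ]
```

View pics/ct.png

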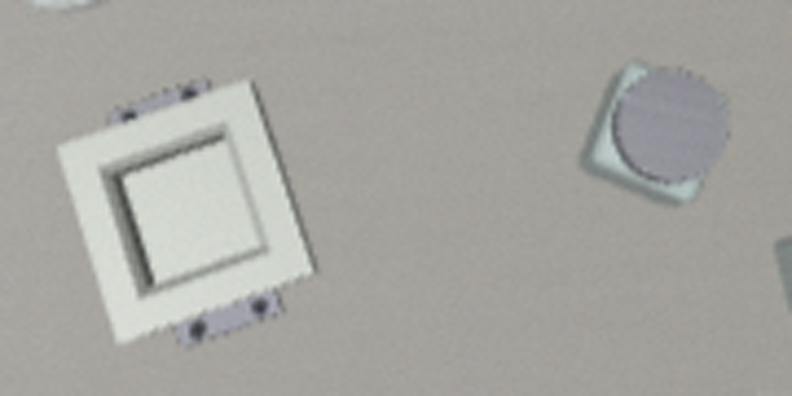

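View pics/ca.png

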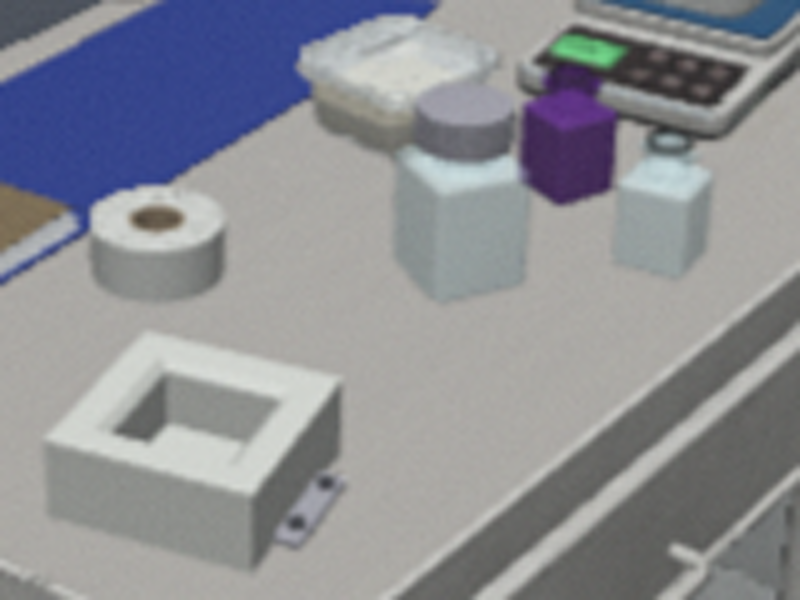

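The top crop shows the brace's top face turned about 20°, with its corners at crop points (59,147), (250,80), (316,271) and (120,343). The cap disc is centred near (671,126), and the jar body shows at its lower left. The scene crop shows the jar's front base corner at (445,300) and the cap top near (465,107). Next I'll measure these more exactly.

```bash
python3 - <<'E'
from h import *
t=cv2.imread('pics/top0.png');s=cv2.imread('pics/scene0.png')
# brace outline, top view
g=cv2.cvtColor(t,cv2.COLOR_BGR2GRAY);m=np.zeros_like(g);m[230:305,235:308]=(g[230:305,235:308]>190)*255
c=max(cv2.findContours(m,0,cv2.CHAIN_APPROX_NONE)[0],key=cv2.contourArea)
W=np.array([onz('top',u,v,.045)[:2] for u,v in c[:,0]],np.float32)
r=cv2.minAreaRect(W*1000);print('brace top rect',r)
print('table hsv',cv2.cvtColor(t,cv2.COLOR_BGR2HSV)[255,340],'cap',t[248,382],t[255,340],'body',t[258,368])
# cap top view: blue-red excess
f=t.astype(int)
m=np.zeros_like(g);q=f[225:275,355:410];m[225:275,355:410]=((q[:,:,0]-q[:,:,1]>3)&(q[:,:,2]-q[:,:,1]>-6))*255
m=cv2.morphologyEx(m,cv2.MORPH_OPEN,np.ones((3,3)));m=cv2.morphologyEx(m,cv2.MORPH_CLOSE,np.ones((5,5)))
c=max(cv2.findContours(m,0,cv2.CHAIN_APPROX_NONE)[0],key=cv2.contourArea)
W=np.array([onz('top',u,v,.110)[:2] for u,v in c[:,0]],np.float32)
print('cap top',cv2.minEnclosingCircle(W*1000),cv2.fitEllipse(W*1000))
# manual corners
P=lambda x,y:(x/5+285,y/5+170)
print('scene base corners L,F,R z0',[onz('scene',*P(*p),0)[:2].round(4) for p in[(398,262),(445,300),(523,283)]])
print('scene shoulder L,F,R',[onz('scene',*P(*p),.076)[:2].round(4) for p in[(397,150),(435,185),(527,172)]])
print('scene cap',onz('scene',*P(465,107),.110))
print('scene brace top',[onz('scene',*P(*p),.045)[:2].round(4) for p in[(148,333),(343,378),(253,493),(46,440)]])
Q=lambda x,y:(x/4.4+230,y/4.4+220)
print('top jar shoulder',[onz('top',*Q(*p),.076)[:2].round(4) for p in[(636,62),(594,158),(688,200)]])
print('top pocket rim',[onz('top',*Q(*p),.045)[:2].round(4) for p in[(100,167),(225,125),(268,247),(142,296)]])
# cap bottom-left scene
E
```

```text
brace top rect ((463.28271484375, 139.9670867919922), (109.67822265625, 109.15137481689453), 15.187179565429688)
table hsv [ 30  11 161] cap [154 147 145] [154 161 161] body [150 153 142]
cap top ((482.6197204589844, -115.46136474609375), 28.6944522857666) ((482.8719482421875, -115.38684844970703), (52.482093811035156, 55.31119918823242), 15.729945182800293)
scene base corners L,F,R z0 [array([ 0.5191, -0.1055]), array([ 0.4725, -0.0869]), array([ 0.4491, -0.1312])]
scene shoulder L,F,R [array([ 0.5182, -0.1   ]), array([ 0.4765, -0.0783]), array([ 0.4459, -0.1236])]
scene cap [ 0.48113668 -0.11183304  0.11      ]
scene brace top [array([0.5289, 0.1025]), array([0.4245, 0.0725]), array([0.3965, 0.1777]), array([0.5009, 0.2076])]
top jar shoulder [array([ 0.5193, -0.1075]), array([ 0.471 , -0.0803]), array([ 0.4458, -0.1268])]
top pocket rim [array([0.4881, 0.1829]), array([0.5055, 0.1143]), array([0.4389, 0.0948]), array([0.4185, 0.1632])]
```

Both views agree. The brace is at (0.463, 0.140) with yaw of about 15.5°, and the jar is at (0.482, -0.115) with yaw of about -28° (mod 90). I'll write a helper that converts targets into tool-frame shifts.

```bash
cat >> h.py <<'E'
from scipy.spatial.transform import Rotation as Ro
def delta(x,y,z,th):
    "total shift (cm) in present tool axes, and turn (deg) to tool-down with tool x at heading th deg"
    s=sense();R=Ro.from_quat(s['tool_rot']);d=R.inv().apply(np.array([x,y,z])-s['tcp_pos'])*100
    a=np.radians(th);T=Ro.from_matrix(np.array([[np.cos(a),np.sin(a),0],[np.sin(a),-np.cos(a),0],[0,0,-1]]))
    w=(R.inv()*T).as_rotvec(degrees=True)
    print('d',d.round(2),'w',w.round(2),'t',round(s['t'],2),'tcp',s['tcp_pos'].round(4),'F',s['force'].round(1),'M',s['ft_torque'].round(2),'gap',round(s['finger_gap'],3),'gf',round(s['gripper_force'],1),'q',s['q'].round(2))
E
python3 -c "
from h import *
delta(.482,-.115,.26,62);print(manip.tips_ahead)"
```

```text
d [-48.28 -51.21   4.39] w [-1.000e-01  7.000e-02  9.148e+01] t 0.1 tcp [0.2787 0.5589 0.3031] F [ 0.3 -0.4 -0.3] M [ 0.02 -0.05  0.01] gap 1.003 gf 0.0 q [ 0.93  0.53  1.43  0.    1.18 -0.18]
0.0726
```

```bash
python3 -m inch '[{"dx":-3,"dy":-3.2},{"dx":-3.5,"dy":-3.7},{"dx":-3.5,"dy":-3.7},{"dx":-3.5,"dy":-3.7},{"dx":-3.5,"dy":-3.7},{"dx":-3.5,"dy":-3.7},{"dx":-3.5,"dy":-3.7},{"dx":-3.5,"dy":-3.7},{"dx":-3.5,"dy":-3.7},{"dx":-3.5,"dy":-3.7}]' 1 100
python3 -m inch '[{"dx":-3.5,"dy":-3.7},{"dx":-3.5,"dy":-3.7},{"dx":-3.5,"dy":-3.7},{"dx":-3,"dy":-3.2},{"wz":10},{"wz":10},{"wz":10},{"wz":10},{"wz":10},{"wz":10}]'
python3 -m inch '[{"wz":10},{"wz":10},{"wz":10},{"wz":1.5},{"dz":0}]'
python3 -c "
from h import *
delta(.482,-.115,.26,62)
im=eyes.snapshot('top');cv2.imwrite('pics/t1.png',im[:,:,::-1])"
```

```text
d [-48.28 -51.21   4.39] w [-1.000e-01  7.000e-02  9.148e+01] t 0.1 tcp [0.2787 0.5589 0.3031] F [ 0.3 -0.4 -0.3] M [ 0.02 -0.05  0.01] gap 1.003 gf 0.0 q [ 0.93  0.53  1.43  0.    1.18 -0.18]invalid input at $[0]: expected keys dx, dy, dz, wx, wy, wz
invalid input at $[0]: expected keys dx, dy, dz, wx, wy, wz
invalid input at $[0]: expected keys dx, dy, dz, wx, wy, wz
```

Every row needs all six keys.

```bash
python3 -m inch '[{"dx":-3,"dy":-3.2,"dz":0,"wx":0,"wy":0,"wz":0},{"dx":-3.5,"dy":-3.7,"dz":0,"wx":0,"wy":0,"wz":0},{"dx":-3.5,"dy":-3.7,"dz":0,"wx":0,"wy":0,"wz":0},{"dx":-3.5,"dy":-3.7,"dz":0,"wx":0,"wy":0,"wz":0},{"dx":-3.5,"dy":-3.7,"dz":0,"wx":0,"wy":0,"wz":0},{"dx":-3.5,"dy":-3.7,"dz":0,"wx":0,"wy":0,"wz":0},{"dx":-3.5,"dy":-3.7,"dz":0,"wx":0,"wy":0,"wz":0},{"dx":-3.5,"dy":-3.7,"dz":0,"wx":0,"wy":0,"wz":0},{"dx":-3.5,"dy":-3.7,"dz":0,"wx":0,"wy":0,"wz":0},{"dx":-3.5,"dy":-3.7,"dz":0,"wx":0,"wy":0,"wz":0}]' 1 100
python3 -m inch '[{"dx":-3.5,"dy":-3.7,"dz":0,"wx":0,"wy":0,"wz":0},{"dx":-3.5,"dy":-3.7,"dz":0,"wx":0,"wy":0,"wz":0},{"dx":-3.5,"dy":-3.7,"dz":0,"wx":0,"wy":0,"wz":0},{"dx":-3,"dy":-3.2,"dz":0,"wx":0,"wy":0,"wz":0},{"dx":0,"dy":0,"dz":0,"wx":0,"wy":0,"wz":10},{"dx":0,"dy":0,"dz":0,"wx":0,"wy":0,"wz":10},{"dx":0,"dy":0,"dz":0,"wx":0,"wy":0,"wz":10},{"dx":0,"dy":0,"dz":0,"wx":0,"wy":0,"wz":10},{"dx":0,"dy":0,"dz":0,"wx":0,"wy":0,"wz":10},{"dx":0,"dy":0,"dz":0,"wx":0,"wy":0,"wz":10}]'
python3 -m inch '[{"dx":0,"dy":0,"dz":0,"wx":0,"wy":0,"wz":10},{"dx":0,"dy":0,"dz":0,"wx":0,"wy":0,"wz":10},{"dx":0,"dy":0,"dz":0,"wx":0,"wy":0,"wz":10},{"dx":0,"dy":0,"dz":0,"wx":0,"wy":0,"wz":1.5},{"dx":0,"dy":0,"dz":0,"wx":0,"wy":0,"wz":0}]'
python3 -c "
from h import *
delta(.482,-.115,.26,62)"
```

```text
t: 1.4
tcp_pos: [0.425, 0.077, 0.3039]
tool_rot: [0.229, 0.973, 0.0, 0.0]
force: [1.3, 1.8, -0.6]
finger_gap: 1.001
gripper_force: 0.0
t: 2.65
tcp_pos: [0.4815, -0.1095, 0.3037]
tool_rot: [0.687, 0.726, -0.0, -0.0]
force: [0.7, 0.4, -0.6]
finger_gap: 0.998
gripper_force: 0.0
t: 3.28
tcp_pos: [0.4816, -0.1096, 0.3038]
tool_rot: [0.857, 0.516, -0.0, -0.0]
force: [1.2, 0.8, 0.4]
finger_gap: 0.996
gripper_force: 0.0
d [-0.46  0.29  4.38] w [-0.01  0.    0.11] t 3.27 tcp [ 0.4816 -0.1096  0.3038] F [1.2 0.8 0.4] M [ 0.01 -0.03  0.01] gap 0.996 gf 0.0 q [-0.45  0.35  1.75 -0.    1.03  0.04]
```

```bash
python3 -m inch '[{"dx":-0.38,"dy":0.25,"dz":3.6,"wx":0,"wy":0,"wz":0},{"dx":0,"dy":0,"dz":4,"wx":0,"wy":0,"wz":0},{"dx":0,"dy":0,"dz":3,"wx":0,"wy":0,"wz":0},{"dx":0,"dy":0,"dz":2,"wx":0,"wy":0,"wz":0},{"dx":0,"dy":0,"dz":1,"wx":0,"wy":0,"wz":0},{"dx":0,"dy":0,"dz":1,"wx":0,"wy":0,"wz":0},{"dx":0,"dy":0,"dz":0,"wx":0,"wy":0,"wz":0}]'
python3 - <<'E'
from h import *
delta(.482,-.114,.158,62)
a=eyes.snapshot('scene')[:,:,::-1];t=eyes.snapshot('top')[:,:,::-1]
A=cv2.resize(a[120:260,300:460],(640,560),interpolation=cv2.INTER_CUBIC)
cv2.imwrite('pics/pre.png',A)
E
```

```text
t: 4.15
tcp_pos: [0.4821, -0.1141, 0.1577]
tool_rot: [0.857, 0.515, -0.0, -0.0]
force: [-1.2, 0.5, 0.0]
finger_gap: 0.997
gripper_force: 0.0
d [ 0.01 -0.01 -0.03] w [-0.03  0.    0.  ] t 4.15 tcp [ 0.4821 -0.1141  0.1577] F [-1.2  0.5  0. ] M [-0.02 -0.01 -0.02] gap 0.997 gf 0.0 q [-0.46  0.6   1.88  0.    0.67  0.03]
```

View pics/pre.png

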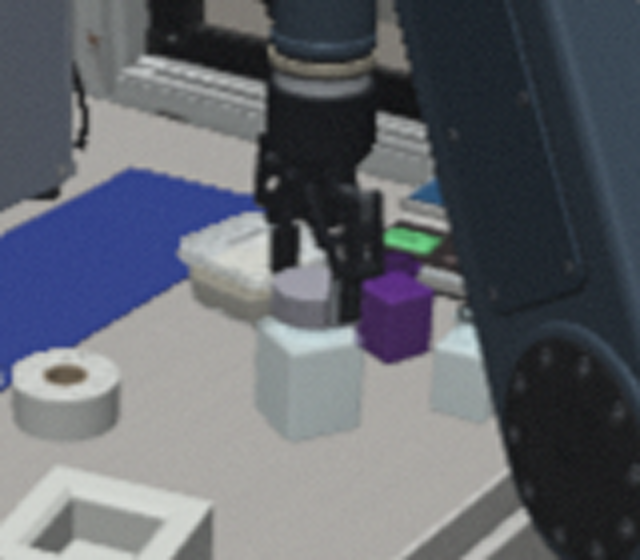

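The open fingers straddle the cap (crop about (310,295)), so I'll close and lift.

```bash
Z='{"dx":0,"dy":0,"dz":0,"wx":0,"wy":0,"wz":0}'; python3 -m inch '[{"dx":0,"dy":0,"dz":0,"wx":0,"wy":0,"wz":0},{"dx":0,"dy":0,"dz":0,"wx":0,"wy":0,"wz":0},{"dx":0,"dy":0,"dz":0,"wx":0,"wy":0,"wz":0},{"dx":0,"dy":0,"dz":0,"wx":0,"wy":0,"wz":0},{"dx":0,"dy":0,"dz":0,"wx":0,"wy":0,"wz":0},{"dx":0,"dy":0,"dz":0,"wx":0,"wy":0,"wz":0},{"dx":0,"dy":0,"dz":0,"wx":0,"wy":0,"wz":0},{"dx":0,"dy":0,"dz":0,"wx":0,"wy":0,"wz":0}]' 0 100
python3 -m inch '[{"dx":0,"dy":0,"dz":-0.5,"wx":0,"wy":0,"wz":0},{"dx":0,"dy":0,"dz":-1,"wx":0,"wy":0,"wz":0},{"dx":0,"dy":0,"dz":-2,"wx":0,"wy":0,"wz":0},{"dx":0,"dy":0,"dz":-2,"wx":0,"wy":0,"wz":0},{"dx":0,"dy":0,"dz":-1,"wx":0,"wy":0,"wz":0},{"dx":0,"dy":0,"dz":-0.5,"wx":0,"wy":0,"wz":0},{"dx":0,"dy":0,"dz":0,"wx":0,"wy":0,"wz":0}]'
python3 - <<'E'
from h import *
delta(.463,.140,.228,105.5)
E
```

```text
t: 5.25
tcp_pos: [0.4829, -0.1146, 0.1592]
tool_rot: [0.857, 0.515, 0.001, 0.001]
force: [-0.1, -0.0, 7.1]
finger_gap: 0.625
gripper_force: 103.3
t: 6.12
tcp_pos: [0.482, -0.1141, 0.2279]
tool_rot: [0.857, 0.515, -0.0, -0.0]
force: [0.2, -0.0, -3.3]
finger_gap: 0.627
gripper_force: 105.6
d [ 2.154e+01 -1.361e+01 -1.000e-02] w [-1.000e-02 -0.000e+00 -4.352e+01] t 6.12 tcp [ 0.482  -0.1141  0.2279] F [ 0.2 -0.  -3.3] M [ 0.01  0.01 -0.  ] gap 0.627 gf 105.6 q [-0.46  0.47  1.83  0.    0.84  0.03]
```

The jar is lifted, with about 3.3 N of weight on the wrist. Now I'll carry it over the brace.

```bash
python3 -m inch '[{"dx":0.8,"dy":-0.5,"dz":0,"wx":0,"wy":0,"wz":0},{"dx":1.6,"dy":-1,"dz":0,"wx":0,"wy":0,"wz":0},{"dx":2.4,"dy":-1.5,"dz":0,"wx":0,"wy":0,"wz":0},{"dx":2.8,"dy":-1.8,"dz":0,"wx":0,"wy":0,"wz":0},{"dx":2.8,"dy":-1.8,"dz":0,"wx":0,"wy":0,"wz":0},{"dx":2.8,"dy":-1.8,"dz":0,"wx":0,"wy":0,"wz":0},{"dx":2.8,"dy":-1.8,"dz":0,"wx":0,"wy":0,"wz":0},{"dx":2.6,"dy":-1.6,"dz":0,"wx":0,"wy":0,"wz":0},{"dx":2,"dy":-1.2,"dz":0,"wx":0,"wy":0,"wz":0},{"dx":0.95,"dy":-0.6,"dz":0,"wx":0,"wy":0,"wz":0}]'
python3 -m inch '[{"dx":0,"dy":0,"dz":0,"wx":0,"wy":0,"wz":-3},{"dx":0,"dy":0,"dz":0,"wx":0,"wy":0,"wz":-5},{"dx":0,"dy":0,"dz":0,"wx":0,"wy":0,"wz":-7},{"dx":0,"dy":0,"dz":0,"wx":0,"wy":0,"wz":-7},{"dx":0,"dy":0,"dz":0,"wx":0,"wy":0,"wz":-7},{"dx":0,"dy":0,"dz":0,"wx":0,"wy":0,"wz":-7},{"dx":0,"dy":0,"dz":0,"wx":0,"wy":0,"wz":-5},{"dx":0,"dy":0,"dz":0,"wx":0,"wy":0,"wz":-2.5},{"dx":0,"dy":0,"dz":0,"wx":0,"wy":0,"wz":0}]'
python3 - <<'E'
from h import *
delta(.463,.140,.228,105.5)
a=eyes.snapshot('scene')[:,:,::-1];t=eyes.snapshot('top')[:,:,::-1]
cv2.imwrite('pics/s2.png',a);cv2.imwrite('pics/t2.png',t)
A=cv2.resize(a[170:290,250:370],(600,600),interpolation=cv2.INTER_CUBIC)
cv2.imwrite('pics/s2c.png',A)
print(proj('scene',[.463,.14,.228]))
E
```

```text
t: 7.38
tcp_pos: [0.4621, 0.142, 0.2276]
tool_rot: [0.857, 0.516, -0.001, -0.0]
force: [-0.1, -0.1, -3.0]
finger_gap: 0.628
gripper_force: 105.6
t: 8.5
tcp_pos: [0.4629, 0.14, 0.2277]
tool_rot: [0.606, 0.796, -0.0, -0.0]
force: [0.7, -0.8, -3.0]
finger_gap: 0.624
gripper_force: 105.6
d [-0.01  0.01 -0.03] w [-0.05 -0.   -0.05] t 8.5 tcp [0.4629 0.14   0.2277] F [ 0.7 -0.8 -3. ] M [-0.03  0.    0.04] gap 0.624 gf 105.6 q [ 0.06  0.46  1.86 -0.    0.83 -0.21]
[323.39924139 183.91763888]
```

View pics/s2c.png

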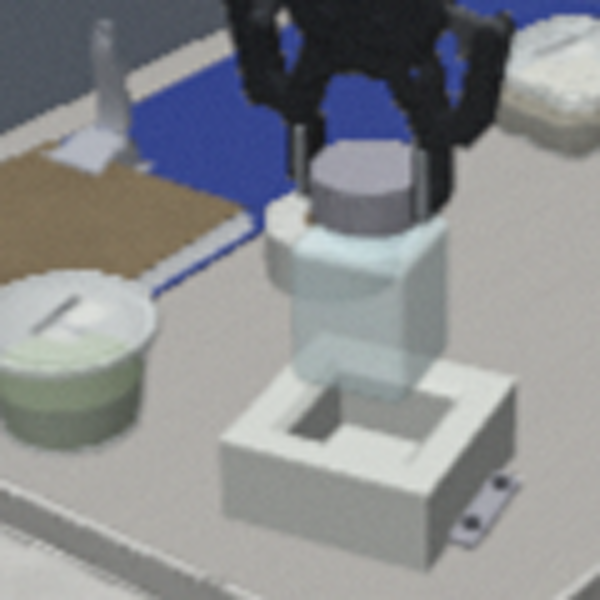

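The jar hangs over the brace pocket, visibly held by the cap. Its base corners are at crop points L (295,378), F (405,398) and R (445,350).

```bash
python3 - <<'E'
from h import *
P=lambda x,y:(x/5+250,y/5+170)
for z,c in((.070,[(295,378),(405,398),(445,348)]),(.146,[(294,256),(406,276),(447,226)])):
    L,F,R=[onz('scene',*P(*p),z)[:2] for p in c]
    an=lambda v:np.degrees(np.arctan2(v[1],v[0]))%90
    print(z,'LF',np.linalg.norm(L-F).round(4),an(L-F).round(1),'RF',np.linalg.norm(R-F).round(4),an(R-F).round(1),'LR',(L+R)/2,an(L-R)-45)
# where the corners would be if perfect
a=np.radians(15.5)
for z in(.07,.146):
  print(z,[((proj('scene',[.463+np.cos(a)*i-np.sin(a)*j,.14+np.sin(a)*i+np.cos(a)*j,z])-[250,170])*5).round(0) for i,j in((.03,.03),(-.03,.03),(-.03,-.03))])
E
```

```text
0.07 LF 0.056 21.2 RF 0.0491 16.3 LR [0.46438775 0.13890762] 15.283921157656735
0.146 LF 0.0551 19.8 RF 0.051 17.6 LR [0.45381897 0.14926183] 16.582541198764588
0.07 [array([289., 382.]), array([402., 410.]), array([453., 348.])]
0.146 [array([284., 243.]), array([401., 269.]), array([453., 212.])]
```

```bash
python3 -m inch '[{"dx":0,"dy":0,"dz":1,"wx":0,"wy":0,"wz":0},{"dx":0,"dy":0,"dz":1,"wx":0,"wy":0,"wz":0},{"dx":0,"dy":0,"dz":0.3,"wx":0,"wy":0,"wz":0},{"dx":0,"dy":0,"dz":0.3,"wx":0,"wy":0,"wz":0},{"dx":0,"dy":0,"dz":0.3,"wx":0,"wy":0,"wz":0},{"dx":0,"dy":0,"dz":0.2,"wx":0,"wy":0,"wz":0},{"dx":0,"dy":0,"dz":0.2,"wx":0,"wy":0,"wz":0},{"dx":0,"dy":0,"dz":0,"wx":0,"wy":0,"wz":0}]'
python3 -c "
from h import *
delta(.463,.140,.170,105.5)"
```

```text
t: 9.6
tcp_pos: [0.4632, 0.14, 0.1948]
tool_rot: [0.605, 0.796, -0.0, -0.0]
force: [-0.2, 0.2, -3.2]
finger_gap: 0.627
gripper_force: 105.6
d [ 0.01 -0.02  2.48] w [-0.01 -0.   -0.02] t 9.6 tcp [0.4632 0.14   0.1948] F [-0.2  0.2 -3.2] M [-0.01 -0.01  0.  ] gap 0.627 gf 105.6 q [ 0.06  0.52  1.88 -0.    0.74 -0.21]
```

The base is past the chamfer with no contact force. Lowering further.

```bash
python3 -m inch '[{"dx":0,"dy":0,"dz":0.5,"wx":0,"wy":0,"wz":0},{"dx":0,"dy":0,"dz":0.5,"wx":0,"wy":0,"wz":0},{"dx":0,"dy":0,"dz":0.5,"wx":0,"wy":0,"wz":0},{"dx":0,"dy":0,"dz":0.5,"wx":0,"wy":0,"wz":0},{"dx":0,"dy":0,"dz":0.2,"wx":0,"wy":0,"wz":0},{"dx":0,"dy":0,"dz":0.2,"wx":0,"wy":0,"wz":0},{"dx":0,"dy":0,"dz":0,"wx":0,"wy":0,"wz":0}]'
python3 -m inch '[{"dx":0,"dy":0,"dz":0.15,"wx":0,"wy":0,"wz":0},{"dx":0,"dy":0,"dz":0.15,"wx":0,"wy":0,"wz":0},{"dx":0,"dy":0,"dz":0,"wx":0,"wy":0,"wz":0}]'
python3 -c "
from h import *
delta(.463,.140,.166,105.5)"
```

```text
t: 10.48
tcp_pos: [0.4633, 0.14, 0.1708]
tool_rot: [0.605, 0.796, -0.0, -0.0]
force: [0.1, 0.5, -3.7]
finger_gap: 0.627
gripper_force: 105.6
t: 10.85
tcp_pos: [0.4632, 0.14, 0.1678]
tool_rot: [0.605, 0.796, -0.0, -0.0]
force: [-0.0, 0.0, -3.0]
finger_gap: 0.626
gripper_force: 105.6
d [ 0.01 -0.02  0.18] w [-0.01 -0.   -0.02] t 10.85 tcp [0.4632 0.14   0.1678] F [-0.  0. -3.] M [ 0.05  0.   -0.02] gap 0.626 gf 105.6 q [ 0.06  0.57  1.9  -0.    0.67 -0.21]
```

```bash
python3 -m inch '[{"dx":0,"dy":0,"dz":0.1,"wx":0,"wy":0,"wz":0},{"dx":0,"dy":0,"dz":0,"wx":0,"wy":0,"wz":0}]'
python3 -m inch '[{"dx":0,"dy":0,"dz":0.1,"wx":0,"wy":0,"wz":0},{"dx":0,"dy":0,"dz":0,"wx":0,"wy":0,"wz":0}]'
```

```text
t: 11.1
tcp_pos: [0.4635, 0.14, 0.1673]
tool_rot: [0.605, 0.796, 0.0, 0.0]
force: [0.7, 0.0, 0.0]
finger_gap: 0.627
gripper_force: 106.1
t: 11.35
tcp_pos: [0.4638, 0.1401, 0.1671]
tool_rot: [0.605, 0.796, 0.001, 0.001]
force: [-0.5, 0.1, 8.4]
finger_gap: 0.632
gripper_force: 106.9
```

The jar is seated: contact came at TCP z = 0.167, the expected height. Next I'll unscrew anticlockwise (negative wz) in stages and watch the moment.

```bash
python3 -m inch '[{"dx":0,"dy":0,"dz":-0.05,"wx":0,"wy":0,"wz":-2},{"dx":0,"dy":0,"dz":0,"wx":0,"wy":0,"wz":-3},{"dx":0,"dy":0,"dz":0,"wx":0,"wy":0,"wz":-5},{"dx":0,"dy":0,"dz":0,"wx":0,"wy":0,"wz":-5},{"dx":0,"dy":0,"dz":0,"wx":0,"wy":0,"wz":-5}]'
python3 -c "
from h import *
delta(.463,.140,.166,105.5)"
python3 -m inch '[{"dx":0,"dy":0,"dz":0,"wx":0,"wy":0,"wz":-5},{"dx":0,"dy":0,"dz":0,"wx":0,"wy":0,"wz":-5},{"dx":0,"dy":0,"dz":0,"wx":0,"wy":0,"wz":-5},{"dx":0,"dy":0,"dz":0,"wx":0,"wy":0,"wz":-5}]'
python3 -c "
from h import *
delta(.463,.140,.166,105.5)"
```

```text
t: 11.98
tcp_pos: [0.4634, 0.1402, 0.1671]
tool_rot: [0.458, 0.889, 0.0, 0.0]
force: [-0.5, 1.3, 6.2]
finger_gap: 0.626
gripper_force: 106.4
d [ 0.01 -0.04  0.11] w [ 5.000e-02 -2.000e-02  2.004e+01] t 11.97 tcp [0.4634 0.1402 0.1671] F [-0.5  1.3  6.2] M [-0.03  0.33 -0.39] gap 0.626 gf 106.4 q [ 0.06  0.57  1.9   0.    0.67 -0.56]
t: 12.48
tcp_pos: [0.4637, 0.1401, 0.1671]
tool_rot: [0.296, 0.955, 0.0, 0.001]
force: [0.1, 0.1, 5.8]
finger_gap: 0.627
gripper_force: 106.3
d [ 0.05 -0.05  0.11] w [8.000e-02 2.000e-02 4.005e+01] t 12.47 tcp [0.4637 0.1401 0.1671] F [0.1 0.1 5.8] M [-0.09  0.25 -0.39] gap 0.627 gf 106.3 q [ 0.06  0.57  1.9   0.    0.67 -0.91]
```

The moment holds steady at 0.39 N m, so the cap is turning in its threads and the jar is not. Continuing.

```bash
python3 -m inch '[{"dx":0,"dy":0,"dz":0,"wx":0,"wy":0,"wz":-5},{"dx":0,"dy":0,"dz":0,"wx":0,"wy":0,"wz":-5},{"dx":0,"dy":0,"dz":0,"wx":0,"wy":0,"wz":-5},{"dx":0,"dy":0,"dz":0,"wx":0,"wy":0,"wz":-5},{"dx":0,"dy":0,"dz":0,"wx":0,"wy":0,"wz":-5},{"dx":0,"dy":0,"dz":0,"wx":0,"wy":0,"wz":-5},{"dx":0,"dy":0,"dz":0,"wx":0,"wy":0,"wz":-5}]'
python3 -c "
from h import *
delta(.463,.140,.166,105.5)"
python3 -m inch '[{"dx":0,"dy":0,"dz":0,"wx":0,"wy":0,"wz":-5},{"dx":0,"dy":0,"dz":0,"wx":0,"wy":0,"wz":-5},{"dx":0,"dy":0,"dz":0,"wx":0,"wy":0,"wz":-5}]'
python3 -c "
from h import *
delta(.463,.140,.166,105.5)"
```

```text
t: 13.35
tcp_pos: [0.4643, 0.1402, 0.1674]
tool_rot: [-0.005, 1.0, 0.0, 0.002]
force: [-0.0, 2.2, 7.6]
finger_gap: 0.622
gripper_force: 106.5
d [ 0.13 -0.02  0.14] w [ 0.16  0.13 75.05] t 13.35 tcp [0.4643 0.1402 0.1674] F [-0.   2.2  7.6] M [ 0.04 -0.02 -0.38] gap 0.622 gf 106.5 q [ 0.06  0.57  1.9   0.    0.67 -1.52]
t: 13.72
tcp_pos: [0.4645, 0.1405, 0.1684]
tool_rot: [-0.136, 0.991, 0.0, 0.002]
force: [-1.9, 2.8, 17.3]
finger_gap: 0.625
gripper_force: 107.6
d [ 0.16 -0.01  0.24] w [ 0.21  0.2  90.08] t 13.72 tcp [0.4645 0.1405 0.1684] F [-1.9  2.8 17.3] M [ 0.27  0.28 -0.2 ] gap 0.625 gf 107.6 q [ 0.06  0.57  1.9   0.    0.67 -1.78]
```

By 90° the torque has dropped, the upward push has risen to 17 N and the tool has risen 1 mm. The gasket is pushing, so the threads have let go. I'll add 3° of margin and lift gently.

```bash
python3 -m inch '[{"dx":0,"dy":0,"dz":-0.1,"wx":0,"wy":0,"wz":-3},{"dx":0,"dy":0,"dz":-0.1,"wx":0,"wy":0,"wz":0},{"dx":0,"dy":0,"dz":-0.1,"wx":0,"wy":0,"wz":0},{"dx":0,"dy":0,"dz":-0.1,"wx":0,"wy":0,"wz":0},{"dx":0,"dy":0,"dz":-0.1,"wx":0,"wy":0,"wz":0},{"dx":0,"dy":0,"dz":0,"wx":0,"wy":0,"wz":0}]'
python3 -c "
from h import *
delta(.463,.140,.211,12.5)"
```

```text
t: 14.48
tcp_pos: [0.4632, 0.1399, 0.1712]
tool_rot: [-0.161, 0.987, 0.0, -0.0]
force: [-0.2, 0.0, -1.3]
finger_gap: 0.628
gripper_force: 105.9
d [ 0.02  0.01 -3.98] w [ 4.0000e-02  0.0000e+00 -1.7402e+02] t 14.47 tcp [0.4632 0.1399 0.1712] F [-0.2  0.  -1.3] M [-0.02 -0.03  0.04] gap 0.628 gf 105.9 q [ 0.06  0.56  1.9  -0.    0.68 -1.83]
```

The wrist carries only the cap now, not the 3 N of the jar. Lifting another 4 cm, straight up.

```bash
python3 -m inch '[{"dx":0,"dy":0,"dz":-0.3,"wx":0,"wy":0,"wz":0},{"dx":0,"dy":0,"dz":-0.4,"wx":0,"wy":0,"wz":0},{"dx":0,"dy":0,"dz":-0.5,"wx":0,"wy":0,"wz":0},{"dx":0,"dy":0,"dz":-0.5,"wx":0,"wy":0,"wz":0},{"dx":0,"dy":0,"dz":-0.6,"wx":0,"wy":0,"wz":0},{"dx":0,"dy":0,"dz":-0.6,"wx":0,"wy":0,"wz":0},{"dx":0,"dy":0,"dz":-0.6,"wx":0,"wy":0,"wz":0},{"dx":0,"dy":0,"dz":-0.5,"wx":0,"wy":0,"wz":0},{"dx":0,"dy":0,"dz":0,"wx":0,"wy":0,"wz":0},{"dx":0,"dy":0,"dz":0,"wx":0,"wy":0,"wz":0}]'
python3 - <<'E'
from h import *
delta(.463,.140,.211,-161)
a=eyes.snapshot('scene')[:,:,::-1]
cv2.imwrite('pics/s3c.png',cv2.resize(a[170:290,250:370],(600,600),interpolation=cv2.INTER_CUBIC))
E
```

```text
t: 15.72
tcp_pos: [0.4632, 0.14, 0.2113]
tool_rot: [-0.161, 0.987, 0.0, -0.0]
force: [-0.1, 0.3, -1.1]
finger_gap: 0.627
gripper_force: 105.9
d [0.02 0.01 0.03] w [ 0.   -0.01 -0.52] t 15.72 tcp [0.4632 0.14   0.2113] F [-0.1  0.3 -1.1] M [ 0.06 -0.02 -0.08] gap 0.627 gf 105.9 q [ 0.06  0.49  1.87  0.    0.78 -1.83]
```

View pics/s3c.png

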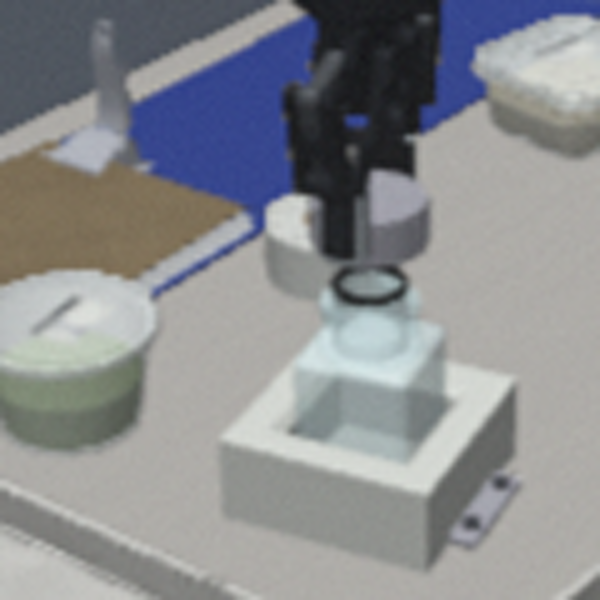

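The jar stands level in the pocket with its open rim at (368,283), and the cap is held level above it, centred near (372,215). I'll check the heights by projection before signing off.

```bash
python3 - <<'E'
from h import *
f=lambda X:((proj('scene',X)-[250,170])*5).round(0)
print('rim exp',f([.463,.14,.114]),'cap top exp',f([.463,.14,.162]),'cap bottom centre',f([.463,.14,.138]))
a=np.radians(15.5)
E
```

```text
rim exp [370. 286.] cap top exp [369. 198.] cap bottom centre [370. 242.]
```

```bash
python3 -c "
from station import workorder
print(workorder.sign_off())"
```

```text
the job is handed in; nothing more can be done
None
```

I handed the job in at about 16 s: the jar is seated in the brace, and the cap was turned about 93° until the threads let go, then lifted straight off and held level about 24 mm (lower edge) to 36 mm (centre) above the mouth; sign-off returned no verdict.

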